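# Lock the cream filler's outlet

## Robot

A 6-joint arm with a two-finger parallel gripper is mounted at the origin on the work surface. World frame = base frame: x ahead of the robot, y to its left, z up, the work surface at z = 0. Lengths are in mm, angles in rad, forces in N, time in s.
With the tool pointing down it reaches from about 350 to 875 mm from the base axis. Payload 4.2 kg.
Tool frame: the origin (TCP) lies midway between the tips of the shut fingers; the grasp point (between the pads) lies 19 mm behind it (arm.grasp_offset is the distance from the TCP to the grasp point, in mm); z points along the fingers, y is the direction in which the jaws open and shut (so a half turn about z gives the same grasp; the last joint's range is limited). The gripper opens to 85 mm and grips with 20 to 120 N. Pads are 22 mm wide; open, the fingers measure 114 mm over their backs; the gripper's body (76 mm by 85 mm) begins 54 mm behind the grasp point. The pads swing forward as they close: fully open they stand 13 mm farther back than shut.
Start: joints at [-1.061, 0.385, 0.008, 0, -1.194, -0.259], TCP at [155.129, -605.421, 231.312] pointing down, gripper open.
Joint ranges: [-3.14, 3.14], [-1.21, 2.06], [-1.07, 1.41], [-3.16, 2.05], [-2.99, -0.16], [-3.1, 3.1]. Speed limits (rad/s): [2.79, 2.79, 3.14, 3.14, 3.14, 3.14].

## Interface

Orientations are given as a unit quaternion [x, y, z, w].
In Python, from bench import arm gives the robot as it stands.
- The arm moves only by the tool move_arm, never from a script. Its argument "moves" is a list of rows, each an object with "gripper": the gripper's target within -1 to 1 (fully open at 1, half-way at 0, shut at -1); "xyz": the shift along the tool's x, y, z in cm, a list of three; "angular": the turn, a rotation vector about the tool's x, y, z in rad, a list of three. In form: [{"gripper": gripper, "xyz": [dx, dy, dz], "angular": [wx, wy, wz]}, ...]. A call has 1 to 10 rows; each row is the pose to reach, as a shift and turn from the pose commanded when the call began, along the tool's axes at that moment; what a row does not reach only later rows make up. A row lasts 1/8 s, in which the tool goes at most 62.5 mm and 10.7 degrees, less where a joint would pass 70% of its speed; a pose out of reach is approached as far as the arm can. A call with a gripper value outside its range is refused whole. The fingers move at their own pace and stop on an object; the grip force is fixed at half the most. Time passes only in rows, so rows that repeat a pose let the fingers close. It gives the time, the measured TCP pose, the force and the opening at its end, in the units of the state.
- arm.read_state(): the state, without advancing time (a new reading comes with each control period).
- arm.get_image(name): name is "scene" or "top"; returns (picture, depth): 480x640x3 uint8, blue, green, red; 480x640 float32, mm along the optical axis (not along the pixel's ray), 0 where there is no reading.
- arm.get_calibration(name): a dict with "camera_matrix" (3x3 intrinsics, pixels), "k1" (the pictures are not rectified: a ray, as slopes to the right and down, at radius r is drawn at 1 + k1 r^2 times it, then the intrinsics apply), "R" (3x3) and "t" (3): a world point X has camera coordinates R X + t. Camera axes: x right, y down, z forward; pixel columns grow to the right and rows downward; lengths in mm; the calibration is good to about 2 mm. A picture is of the moment at which its call begins. get_calibration takes no time and is no camera call.
- arm.job_done(): hands the job in, once; it reports no verdict.
The state is a dict: "clock": time; "joints": joint angles; "joint_vel": joint speeds; "joint_efforts": joint torques, N m; "position": TCP position; "ee_rot": TCP orientation; "contact_force": force on the tool from outside, world axes, zero at the start; "wrist_torque": the same for the moment, N m; "gripper_width": finger opening in mm.
Only numpy, scipy, OpenCV 4.12 (cv2) and the standard library are available. Lean on these libraries where they do the work, as an engineer would, in place of code of your own. Each camera call takes 0.05 s, during which the arm holds its last target. There are 200 camera calls.

## Task

Lock the outlet of the cream filling stand: push the finger peg of the slotted disc round until the slot lines up with the lock bar, then push the bar by its upright plate through the slot until it is fully home, with the plate against the ends of the guide walls. Only push with the fingers: do not lift the bar out of its channel, and leave the bottles and other things around the stand where they are.

Things in the scene. Friction and masses are not known exactly. Their poses are not given: they have to be found in the camera images.
- filler: Filling stand, fixed: white base plate 110 x 485 x 8 mm, steel hopper at one end. Origin on the table under the lock disc's axis; z up, +y along the bar's channel towards the hopper, x across. Along y (mm): runway 32 wide, top 16 above the table, -291 to -51; guide walls -105 to -51; disc -45 to 45; outlet block 51 to 185. Nothing from y = -291 to 51 is taller than 68 mm.
- wall_ends (a point): Point midway between the outer ends of the two guide walls, on the runway, at stand x 0, y -105 mm, 16 mm above the table. The walls are aluminium, 12 mm thick, 21 mm apart, 54 mm long, top 28 mm above the table.
- tunnel (a point): Mouth of the tunnel (30 mm wide, 19 mm high) in the aluminium outlet block that takes the bar's nose, at stand x 0, y 51 mm, 24 mm above the table. The block is 90 mm wide, its top 48 mm above the table; on it the steel hopper, 116 mm wide, centred at stand y 137 mm, rim 193 mm above the table.
- disc_centre (a point): Centre of the lock disc's top, on its vertical axis, 34 mm above the table: a flat-lying steel disc 90 mm across with one straight slot 24 mm wide right across its middle (slot floor 14.5 mm above the table) and one upright finger peg. The bar can enter the slot only when it is nearly in line.
- lock_disc (a joint): Disc angle, rad. At 0 the slot is in line with the bar, the peg at the stand's +x; grows clockwise seen from above: at a the peg is at x = 36 cos(a), y = -36 sin(a) mm in the stand's frame. In line again at 3.14 (peg at -x): either will do. Starts 0.6 to 2.54; stops at -0.4 and 3.54. Stiff to turn (0.08 N m, 2 N at the peg), no spring or click, stays where left.
- peg_top (a point): Centre of the top of the disc's finger peg: an upright steel pin 12 mm in diameter, 36 mm from the disc's axis, from 34 to 68 mm above the table.
- bar_push (a point): Centre of the outer face of the loose bar's upright push plate (46 wide, 46 tall, 8 mm thick, 16 to 62 mm above the table; this point at 39). Starts at y = -253 to -228 mm in the stand's frame, x 0. Push it along the stand's +y (1 to 5 N). Home: the plate's inner face meets the ends of the guide walls, this point at y = -113 mm.
- bar_nose (a point): Tip of the bar's rounded nose, 23 mm above the table, 173 mm in front of the plate's outer face (bar 18 mm wide, 14 mm high, 16 to 30 mm above the table). Starts between the guide walls or just past them, 10 to 35 mm short of the disc; home at y = +60 mm in the stand's frame, through the disc and inside the block.
- oil_a: Small amber bottle with white cap, 30 mm across, 62 mm tall; origin under its centre. Bystander.
- oil_b: Another such bottle. Bystander.
- dropper: Amber dropper bottle with black bulb, 34 mm across, 96 mm tall; origin under its centre. Bystander.
- tub: Flat green tub with white lid, 80 mm across, 40 mm tall; origin under its centre. Bystander.
- beaker: Glass beaker, 68 mm across, 75 mm tall; origin under its centre. Bystander.
- tube: Squeeze tube standing on its cap, 44 x 32 mm, 86 mm tall; origin under its centre. Bystander.
- syringe: Large plastic syringe lying flat, about 165 mm long, 46 mm over its finger flange, 23 mm high; its x runs along it, origin near the middle of its barrel, on the table. Bystander.
- lock_bar: The whole steel lock bar, loose, 0.28 to 0.46 kg, lying on the runway; origin under the push plate's outer face (16 mm above the table when it lies on the runway), +y towards its nose.
Things that resemble listed ones, but are neither listed nor needed, are in the scene too. What is meant by the lock_bar is not brown, green or red, and is the smaller of those in its own colour.

How it is judged:
By the outcome, as a careful person would: the job done as asked, in the order asked, and still so for the second after the job is handed in, with the robot touching nothing.
It also fails if it takes over 56 s, if anything falls off the work surface, if the arm or the gripper's body presses on something with over 40 N, if the wrist force passes 120 N, or if a joint passes its speed limit or range.

## Working session

There is one attempt and no reset: what is moved stays moved. The work goes in short steps, Python scripts to look and compute and a tool call to move; the robot and the scene stay as the last step left them, time stands still between calls to the robot, and variables do not carry over. Pictures are saved under pics/ and viewed, about 8 in all and at most 12, crops included, and the job is handed in when it is done.

Besides the shell and the picture viewer there is one more tool, called after "Request:" as name([rows], argument=value, ...), one row to a line, values as JSON. move_arm: Moves the arm, as the interface text tells. Its arguments: {"type":"object","properties":{"moves":{"type":"array","items":{"type":"object","properties":{"gripper":{"type":"number"},"xyz":{"type":"array","items":{"type":"number"}},"angular":{"type":"array","items":{"type":"number"}}}}}},"required":["moves"]}

```bash
mkdir -p pics
cat > h.py <<'E'
import numpy as np, cv2, pickle
from bench import arm
def snap(n,f):
    im,d=arm.get_image(n); cv2.imwrite(f'pics/{f}.png',im); np.save(f'pics/{f}.npy',d); return im,d
def world(n,u,v,z=None,d=None):
    c=arm.get_calibration(n);K=np.array(c['camera_matrix']);R=np.array(c['R']);t=np.array(c['t'])
    p=cv2.undistortPoints(np.array([[[u,v]]],float),K,np.array([c['k1'],0,0,0.]))[0,0] if 0 else None
    q=np.array([(u-K[0,2])/K[0,0],(v-K[1,2])/K[1,1]]);s=q.copy()
    for _ in range(20): s=q/(1+c['k1']*(s@s))
    r=R.T@np.array([s[0],s[1],1]);o=-R.T@t
    return o+r*((z-o[2])/r[2] if d is None else d)
def pix(n,X):
    c=arm.get_calibration(n);K=np.array(c['camera_matrix'])
    p=np.array(c['R'])@np.array(X,float)+np.array(c['t']);s=p[:2]/p[2];s=s*(1+c['k1']*(s@s))
    return K[:2,:2]@s+K[:2,2]
E
python3 - <<'E'
from h import *
for n in('scene','top'): snap(n,n+'0'); c=arm.get_calibration(n);print(n,c['camera_matrix'],c['k1'],-np.array(c['R']).T@np.array(c['t']))
print(arm.read_state())
E
```

```text
scene [[437.09266989   0.         322.85540578]
 [  0.         437.09266989 240.79150516]
 [  0.           0.           1.        ]] -0.08111880195626663 [1234.6676848   376.67035547  644.95596851]
top [[539.02277743   0.         321.52253955]
 [  0.         539.02277743 239.64900819]
 [  0.           0.           1.        ]] -0.12260154923259561 [ 245.04808725 -175.6299135  1821.57678936]
{'clock': 0.1, 'joints': array([-1.06140391e+00,  3.85483311e-01,  6.78239952e-03, -4.37858493e-04,
       -1.19399521e+00, -2.58603247e-01]), 'joint_vel': array([ 0.00085172, -0.00270174,  0.00362673,  0.00398757,  0.00104563,
       -0.00066377]), 'joint_efforts': array([-2.02752693e-03, -3.93315983e+01,  1.88928491e+01,  4.19804066e+00,
       -2.61341105e-03,  2.41350257e-06]), 'position': array([ 155.00026228, -604.94665381,  230.33613178]), 'ee_rot': array([-1.24986057e-01,  9.92158023e-01,  9.56957086e-04, -1.67186470e-04]), 'contact_force': array([0.24454289, 0.7832693 , 0.45910702]), 'wrist_torque': array([ 0.03643814,  0.02934135, -0.05509718]), 'gripper_width': 85.31066225325506}
```

View pics/top0.png

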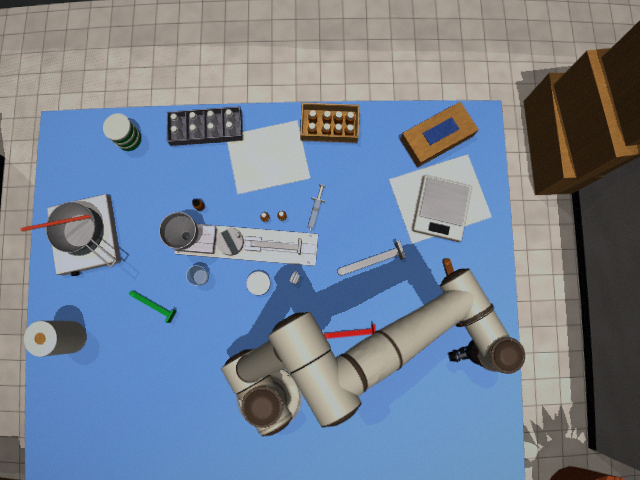

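View pics/scene0.png

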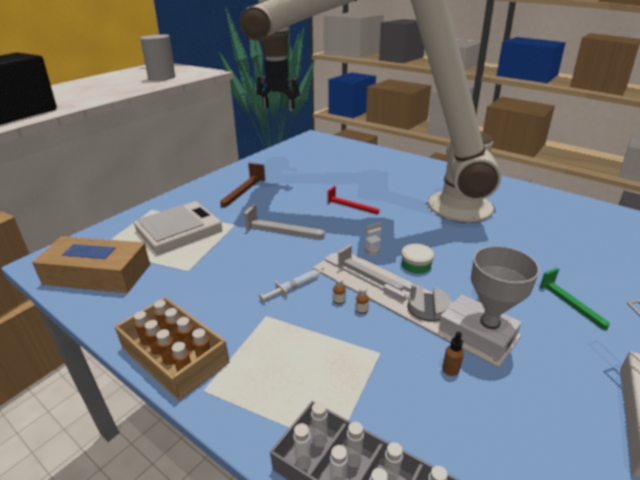

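The hopper is at about (180,230) in the top view, the disc at (230,240), and the runway runs right to (317,248). There are two steel bars: one on the runway (plate ~(300,246)) and a larger loose one at (340–405,250–272). The red, green and brown ones are decoys. The one on the runway fits, being the smaller steel one. I'll confirm it in an enlarged crop.

Run:
```python
from h import *
im=cv2.imread('pics/top0.png');c=im[200:300,150:340]
cv2.imwrite('pics/c1.png',cv2.resize(c,None,fx=4.2,fy=4.2,interpolation=cv2.INTER_CUBIC))
im=cv2.imread('pics/scene0.png');c=im[230:370,305:525]
cv2.imwrite('pics/c2.png',cv2.resize(c,None,fx=3.6,fy=3.6,interpolation=cv2.INTER_CUBIC))
```

```text
(no output)
```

View pics/c1.png

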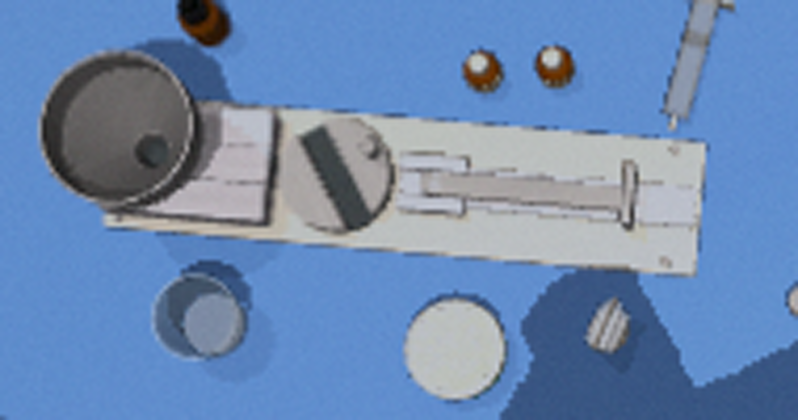

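View pics/c2.png

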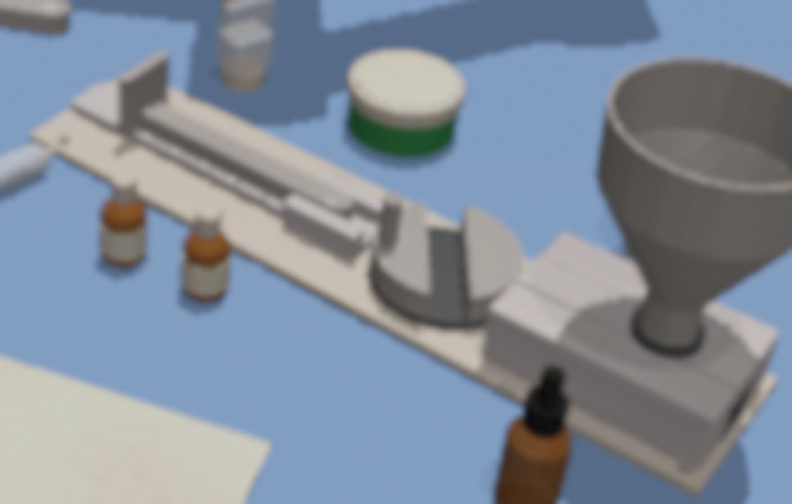

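The crop confirms it: the runway bar has its plate at crop (628,195) and its nose between the walls at (425,182). The disc centre is at (338,175) and the peg is up-right at (370,146), so the shorter turn is towards a=0. Next I'll fit the stand pose.

```bash
cat >> h.py <<'E'
def loc(p,X):
    c,s=np.cos(p[2]),np.sin(p[2]);return np.array([p[0]+c*X[0]-s*X[1],p[1]+s*X[0]+c*X[1],X[2]])
def inv(p,W):
    c,s=np.cos(p[2]),np.sin(p[2]);d=W[:2]-np.array(p[:2]);return np.array([c*d[0]+s*d[1],-s*d[0]+c*d[1],W[2]])
E
cat > fit.py <<'E'
from h import *
from scipy.optimize import least_squares
T=lambda u,v:(150+u/4.2,200+v/4.2)
S=lambda u,v:(305+u/3.6,230+v/3.6)
def obs(p):
    e=p[5];a=p[3];pk=(36*np.cos(a),-36*np.sin(a),68)
    return [('top',T(706,143),(55,e,8)),('top',T(694,274),(-55,e,8)),('top',T(338,174),(0,0,34)),
     ('top',T(276,108),(45,51,48)),('top',T(268,224),(-45,51,48)),('top',T(370,144),pk),
     ('top',T(626,162),(23,p[4]+4,62)),('top',T(629,228),(-23,p[4]+4,62)),('top',T(104,226),(-55,e+485,8)),
     ('scene',S(567,235),(-45,51,48)),('scene',S(490,312),(45,51,48)),('scene',S(710,412),(45,185,48)),('scene',S(775,338),(-45,185,48)),
     ('scene',S(33,133),(55,e,8)),('scene',S(165,54),(-23,p[4]+4,62)),('scene',S(121,90),(23,p[4]+4,62)),('scene',S(391,200),pk)]
def f(p): return np.concatenate([pix(n,loc(p,X))-np.array(q) for n,q,X in obs(p)])
y0=world('top',*T(338,174),34);e0=world('top',*T(700,208),8);d=y0-e0
p0=[y0[0],y0[1],np.arctan2(-d[0],d[1]),0.8,-245,-295]
r=least_squares(f,p0,loss='soft_l1',f_scale=.7)
print(p0);print(r.x.round(3));print(r.fun.reshape(-1,2).round(1) if 0 else f(r.x).reshape(-1,2).round(1).tolist())
p=r.x;np.save('p.npy',p)
for n,X in dict(peg=(36*np.cos(p[3]),-36*np.sin(p[3]),68),disc=(0,0,34),plate=(0,p[4],39),home=(0,-113,39)).items():
    w=loc(p,X);print(n,w.round(1),np.hypot(*w[:2]).round())
for n,u,v in(('oil1',482,62),('oil2',554,58),('dropper',200,12),('tube',608,322),('tub',455,345),('syr',672,122)):
    w=world('top',*T(u,v),{'dropper':96,'tube':86,'tub':40,'syr':12}.get(n,62));print(n,inv(p,w).round())
E
python3 fit.py
```

```text
[np.float64(514.373111795726), np.float64(120.27701709651993), np.float64(-0.1004084641595546), 0.8, -245, -295]
[ 5.15257e+02  1.25831e+02 -1.02000e-01  9.45000e-01 -2.40102e+02
 -2.95765e+02]
[[-0.2, -0.5], [-0.1, 0.4], [-1.6, -0.2], [-1.1, 0.4], [-2.2, -0.7], [-1.6, -0.2], [-0.1, 0.4], [-2.0, -1.5], [-0.9, -0.2], [-2.1, -2.1], [-1.6, -2.2], [0.2, 1.7], [0.4, -2.8], [-2.4, -0.5], [-0.1, -0.9], [-0.0, -3.1], [-0.4, -0.5]]
peg [533.3  94.7  68. ] 542.0
disc [515.3 125.8  34. ] 530.0
plate [ 490.9 -113.    39. ] 504.0
home [503.8  13.4  39. ] 504.0
oil1 [  95. -115.   62.]
oil2 [ 103. -172.   62.]
dropper [110. 106.  96.]
tube [-104. -235.   86.]
tub [-129. -114.   40.]
syr [  68. -268.   12.]
```

```bash
cat > cloud.py <<'E'
from h import *
def cloud(n,f):
    d=np.load(f'pics/{f}.npy');c=arm.get_calibration(n);K=np.array(c['camera_matrix'])
    v,u=np.mgrid[:480,:640];q=np.stack([(u-K[0,2])/K[0,0],(v-K[1,2])/K[1,1]],-1);s=q.copy()
    for _ in range(15): s=q/(1+c['k1']*(s**2).sum(-1,keepdims=True))
    P=np.concatenate([s,np.ones((480,640,1))],-1)*d[...,None]-np.array(c['t'])
    return (P@np.array(c['R'])),d>0
if __name__=='__main__':
  p=np.load('p.npy')
  for n in('top','scene'):
    P,m=cloud(n,n+'0');P=P[m];c,s=np.cos(p[2]),np.sin(p[2]);d=P[:,:2]-p[:2]
    L=np.c_[c*d[:,0]+s*d[:,1],-s*d[:,0]+c*d[:,1],P[:,2]]
    def show(t,b):
        k=np.all((L>np.array(b)[:,0])&(L<np.array(b)[:,1]),1);q=L[k]
        if len(q):print(n,t,len(q),'min',q.min(0).round(1),'max',q.max(0).round(1),'med',np.median(q,0).round(1))
    show('table',[(-300,-70),(-250,200),(-15,15)])
    show('block',[(-70,70),(30,100),(43,53)])
    show('disc',[(-60,60),(-60,50),(30,38)])
    show('peg',[(-60,60),(-60,50),(52,72)])
    show('barplate',[(-40,40),(-270,-200),(40,66)])
    show('bar',[(-40,40),(-225,-120),(27,33)])
    show('plate',[(-75,75),(-310,-260),(5,11)])
E
python3 cloud.py
```

```text
top table 7646 min [-299.9 -250.   -15. ] max [-70.  200.   14.9] med [-1.896e+02 -1.050e+01 -1.000e-01]
top block 293 min [-44.2  47.1  43.1] max [ 46.3 100.   53. ] med [ 0.4 74.4 47.8]
top disc 218 min [-44.1 -59.1  30. ] max [45.7 49.9 38. ] med [-2.1 -0.8 33.9]
top peg 14 min [-43.5 -36.3  52.8] max [31.2 48.4 71.4] med [ 19.6 -29.1  64.2]
top barplate 35 min [ -21.7 -242.4   40.9] max [  23.6 -210.6   65.8] med [  -3.5 -238.7   58.9]
top bar 90 min [  -8.9 -223.2   27. ] max [  10.4 -121.1   32.8] med [   1.4 -176.7   29.2]
top plate 157 min [ -74.9 -310.     5.1] max [  74.2 -260.1   10.8] med [  -4.4 -282.8    7.5]
scene table 5545 min [-300.  -250.    -3.5] max [-70.1 200.   15. ] med [-165.   -53.2    1.6]
scene block 683 min [-43.3  52.3  43.2] max [ 48.7 100.   52.9] med [ 7.7 76.5 48.7]
scene disc 583 min [-43.8 -59.   30.2] max [47.9 46.5 37.9] med [ 3.7  5.7 34.8]
scene peg 50 min [ 15.8 -32.3  52.2] max [ 28.5 -21.5  71.1] med [ 23.5 -26.4  65.2]
scene barplate 147 min [ -23.7 -241.8   40.1] max [  25.8 -230.9   65.9] med [   3.8 -233.5   55. ]
scene bar 236 min [ -11.7 -224.9   27.1] max [  12.6 -120.2   33. ] med [   3.7 -169.6   31.1]
scene plate 123 min [ -38.  -294.     5.2] max [  56.9 -260.2   11. ] med [  37.3 -278.4    9.4]
```

The depth clouds from both cameras agree with the fit to about 3 mm, which is enough to set out. Plan: fingers shut, tool x along stand −y. Hover beside the peg, then push it along stand +y.

```bash
cat > go.py <<'E'
import sys
from h import *
from scipy.spatial.transform import Rotation as Ro
p=np.load('p.npy');s=arm.read_state();R=Ro.from_quat(s['ee_rot'])
yw=p[2];xa=np.array([np.sin(yw),-np.cos(yw),0])  # tool x = -stand y
Rt=Ro.from_matrix(np.c_[xa,np.cross([0,0,-1],xa),[0,0,-1]])
if len(sys.argv)>3:
    w=loc(p,[float(a) for a in sys.argv[1:4]]);print('shift cm',(R.inv().apply(w-s['position'])/10).round(2),'target',w.round(1))
print('turn',(R.inv()*Rt).as_rotvec().round(3))
print('TCP stand',inv(p,s['position']).round(1),'F',s['contact_force'].round(1),'w',round(s['gripper_width'],1),'t',s['clock'])
E
python3 go.py 30 -58 150
```

```text
shift cm [-53.84  55.37   8.14] target [539.2  65.1 150. ]
turn [ 2.000e-03  1.000e-03 -1.218e+00]
TCP stand [-284.2 -763.6  230.3] F [0.2 0.8 0.5] w 85.3 t 0.1
```

Request:
move_arm([
  {"gripper": -1, "xyz": [-5.4, 5.5, 0], "angular": [0, 0, -0.12]},
  {"gripper": -1, "xyz": [-10.8, 11, 0], "angular": [0, 0, -0.24]},
  {"gripper": -1, "xyz": [-16, 16.5, 0], "angular": [0, 0, -0.37]},
  {"gripper": -1, "xyz": [-21.4, 22, 0], "angular": [0, 0, -0.49]},
  {"gripper": -1, "xyz": [-27, 27.7, 0], "angular": [0, 0, -0.61]},
  {"gripper": -1, "xyz": [-32, 33, 0], "angular": [0, 0, -0.73]},
  {"gripper": -1, "xyz": [-37.6, 38.7, 0], "angular": [0, 0, -0.86]},
  {"gripper": -1, "xyz": [-43, 44, 0], "angular": [0, 0, -0.98]},
  {"gripper": -1, "xyz": [-48, 50, 2], "angular": [0, 0, -1.1]},
  {"gripper": -1, "xyz": [-53.8, 55.4, 6], "angular": [0, 0, -1.218]},
])

```text
clock: 1.35
position: [465.0, -62.6, 209.8]
ee_rot: [-0.672, 0.741, -0.001, 0.001]
contact_force: [1.9, -0.9, 0.1]
gripper_width: 0.0
```

```bash
python3 go.py 30 -62 46
```

```text
shift cm [-13.02  -6.11  16.4 ] target [538.8  61.1  46. ]
turn [-0.002  0.001  0.004]
TCP stand [ -30.9 -192.6  209.8] F [ 1.9 -0.9  0.1] w 0.0 t 1.35
```

Request:
move_arm([
  {"gripper": -1, "xyz": [-4, -2, 1], "angular": [0, 0, 0]},
  {"gripper": -1, "xyz": [-8, -4, 3], "angular": [0, 0, 0]},
  {"gripper": -1, "xyz": [-12, -6.1, 6], "angular": [0, 0, 0]},
  {"gripper": -1, "xyz": [-13, -6.1, 10], "angular": [0, 0, 0]},
  {"gripper": -1, "xyz": [-13, -6.1, 10], "angular": [0, 0, 0]},
  {"gripper": -1, "xyz": [-13, -6.1, 10], "angular": [0, 0, 0]},
])

```text
clock: 2.1
position: [538.5, 58.1, 110.6]
ee_rot: [-0.67, 0.742, -0.0, 0.0]
contact_force: [0.5, -0.3, 0.6]
gripper_width: -0.2
```

```bash
python3 go.py 30 -62 46
python3 - <<'E'
from h import *
im,_=snap('scene','s1');c=im[180:380,300:540]
cv2.imwrite('pics/c3.png',cv2.resize(c,None,fx=3,fy=3,interpolation=cv2.INTER_CUBIC))
im,_=snap('top','t1')
E
```

```text
shift cm [-0.31  0.01  6.46] target [538.8  61.1  46. ]
turn [-0.001 -0.    -0.   ]
TCP stand [ 30.  -65.1 110.6] F [ 0.5 -0.3  0.6] w -0.2 t 2.1
```

View pics/c3.png

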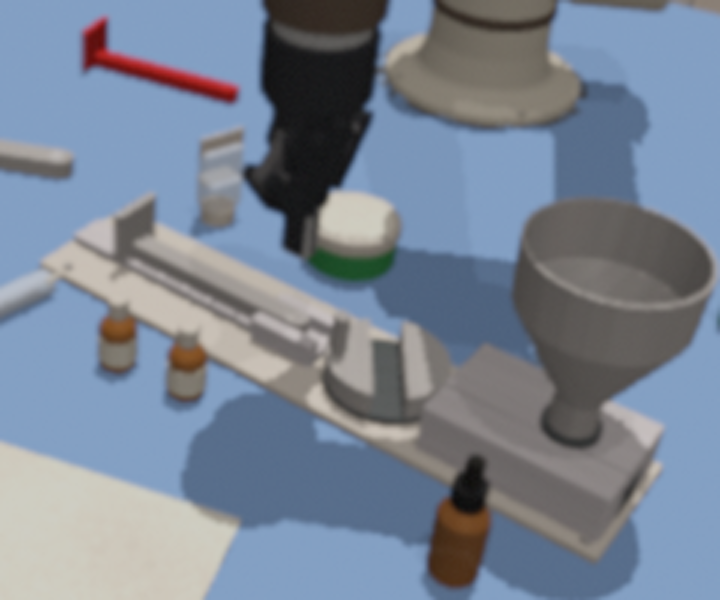

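The fingers hang at crop (295,250) over the walls, clear of the peg at (343,330), and the bystanders are untouched. Descending now.

Request:
move_arm([
  {"gripper": -1, "xyz": [0, 0, 3], "angular": [0, 0, 0]},
  {"gripper": -1, "xyz": [0, 0, 5.5], "angular": [0, 0, 0]},
  {"gripper": -1, "xyz": [0, 0, 6.4], "angular": [0, 0, 0]},
  {"gripper": -1, "xyz": [0, 0, 6.4], "angular": [0, 0, 0]},
])

```text
clock: 2.7
position: [538.4, 58.1, 46.1]
ee_rot: [-0.67, 0.742, -0.0, 0.0]
contact_force: [-0.2, 0.4, -0.2]
gripper_width: 0.4
```

```bash
python3 go.py 30 -17 46
python3 - <<'E'
from h import *
a,_=snap('scene','s2');print(pix('scene',arm.read_state()['position']))
b,_=snap('top','t2')
c=np.hstack([cv2.resize(a[250:350,370:470],(400,400),interpolation=cv2.INTER_CUBIC),cv2.resize(b[200:280,200:280],(400,400),interpolation=cv2.INTER_CUBIC)])
cv2.imwrite('pics/c4.png',c)
E
```

```text
shift cm [-4.8  -0.01  0.02] target [543.4 105.9  46. ]
turn [-0.001  0.    -0.001]
TCP stand [ 29.9 -65.   46.1] F [-0.2  0.4 -0.2] w 0.4 t 2.7
[396.03350006 288.01521837]
```

View pics/c4.png

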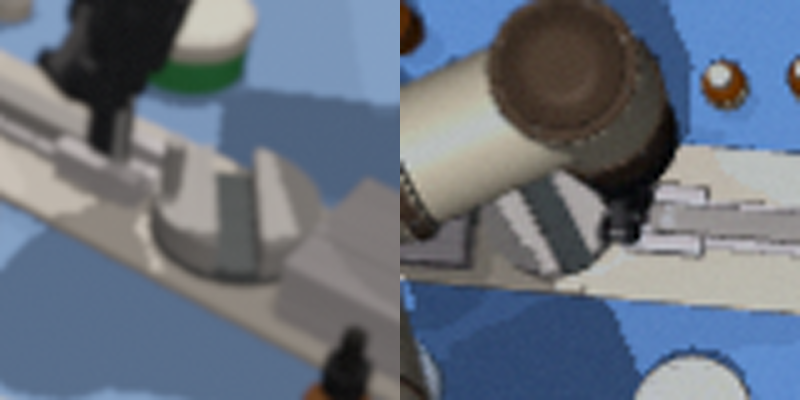

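The fingertip is at left-panel (108,155), i.e. pixel (397,289), matching the TCP projection (396,288). The peg at (170,165) is ahead of it. Pushing along stand +y (tool −x), stopping a little short of in line.

Request:
move_arm([
  {"gripper": -1, "xyz": [-0.8, 0, 0], "angular": [0, 0, 0]},
  {"gripper": -1, "xyz": [-1.4, 0, 0], "angular": [0, 0, 0]},
  {"gripper": -1, "xyz": [-1.8, 0, 0], "angular": [0, 0, 0]},
  {"gripper": -1, "xyz": [-2.2, 0, 0], "angular": [0, 0, 0]},
  {"gripper": -1, "xyz": [-2.6, 0, 0], "angular": [0, 0, 0]},
  {"gripper": -1, "xyz": [-3, 0, 0], "angular": [0, 0, 0]},
])

```text
clock: 3.55
position: [544.6, 82.2, 46.1]
ee_rot: [-0.671, 0.742, -0.004, -0.001]
contact_force: [22.4, -37.4, -8.5]
gripper_width: -0.3
```

```bash
python3 go.py 32 -17 46
```

```text
shift cm [-2.34  0.16 -0.01] target [545.4 105.7  46. ]
turn [-0.005 -0.008  0.002]
TCP stand [ 33.6 -40.4  46.1] F [ 22.4 -37.4  -8.5] w -0.3 t 3.55
```

The force of about 44 N is too high. The contact normal (+x,−y) says the finger's corner caught the peg's outer side. Backing off to look.

Request:
move_arm([
  {"gripper": -1, "xyz": [1.0, 0, 0], "angular": [0, 0, 0]},
  {"gripper": -1, "xyz": [2.2, 0, 0], "angular": [0, 0, 0]},
  {"gripper": -1, "xyz": [2.2, 0, 0], "angular": [0, 0, 0]},
])

```text
clock: 3.92
position: [538.3, 65.9, 45.4]
ee_rot: [-0.67, 0.743, 0.0, -0.0]
contact_force: [-0.3, 0.3, -0.6]
gripper_width: -0.2
```

```bash
cat > pegc.py <<'E'
import sys
from cloud import *
p=np.load('p.npy');n,f=sys.argv[1:3]
P,m=cloud(n,f);P=P[m];L=np.array([inv(p,w) for w in P[(P[:,2]>36)&(P[:,2]<75)]])
r=np.hypot(L[:,0],L[:,1]);q=L[(r>22)&(r<50)&(L[:,2]>42)]
print(len(q));print(np.unique(q.round(-0)//2*2,axis=0).tolist() if len(q)<40 else (q.min(0),q.max(0),np.median(q,0)))
E
python3 go.py
python3 - <<'E'
from h import *
a,_=snap('scene','s3');b,_=snap('top','t3')
cv2.imwrite('pics/c5.png',np.hstack([cv2.resize(a[265:325,390:450],(480,480),interpolation=cv2.INTER_CUBIC)]))
for x,y in((22,-28),(23.5,-26.4)):
    p=np.load('p.npy');print(((pix('scene',loc(p,(x,y,68)))-[390,265])*8).round(),((pix('scene',loc(p,(x,y,34)))-[390,265])*8).round(),((pix('scene',loc(p,(0,0,34)))-[390,265])*8).round())
E
python3 pegc.py scene s3;python3 pegc.py scene scene0
```

```text
turn [ 0.001 -0.    -0.001]
TCP stand [ 29.  -57.2  45.4] F [-0.3  0.3 -0.6] w -0.2 t 3.925
[188. 163.] [174. 262.] [306. 267.]
[190. 169.] [176. 268.] [306. 267.]
71
(array([ 19.43044573, -30.12131226,  43.03609064]), array([ 31.62080216, -18.34821784,  71.98349083]), array([ 28.13810024, -23.90904353,  59.67534067]))
73
(array([ 15.79949397, -34.58116504,  42.01174404]), array([ 28.45626356, -21.51306829,  71.14143998]), array([ 23.66816936, -26.39635214,  58.78107749]))
```

View pics/c5.png

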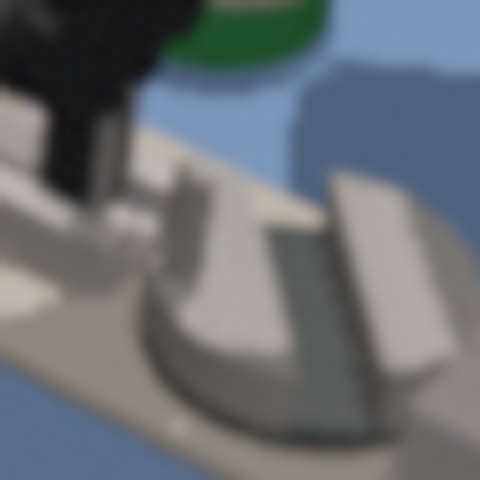

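The disc turned from a≈0.90 to ≈0.75, so the peg is free and the direction is right. The peg was moving +x while the finger went straight, which gave friction. Now I'll follow the arc with the finger moving with the peg.

Request:
move_arm([
  {"gripper": -1, "xyz": [-0.9, -0.6, 0], "angular": [0, 0, 0]},
  {"gripper": -1, "xyz": [-1.5, -0.5, 0], "angular": [0, 0, 0]},
  {"gripper": -1, "xyz": [-1.7, -0.4, 0], "angular": [0, 0, 0]},
  {"gripper": -1, "xyz": [-1.8, -0.3, 0], "angular": [0, 0, 0]},
  {"gripper": -1, "xyz": [-1.9, -0.2, 0], "angular": [0, 0, 0]},
  {"gripper": -1, "xyz": [-2.0, -0.1, 0], "angular": [0, 0, 0]},
])

```text
clock: 4.78
position: [545.7, 82.6, 46.0]
ee_rot: [-0.671, 0.742, -0.004, 0.001]
contact_force: [17.1, -26.9, -6.9]
gripper_width: -0.2
```

```bash
python3 go.py 34 -17 46
```

```text
shift cm [-2.29  0.07 -0.01] target [547.4 105.5  46. ]
turn [-0.006 -0.004  0.002]
TCP stand [ 34.7 -39.9  46. ] F [ 17.1 -26.9  -6.9] w -0.2 t 4.775
```

The force direction puts the contact on the finger's −x corner: the shut tips are only about 10 mm wide across stand x, so they slide off the outer side of the peg. I'll back off, shift about 14 mm to −x and push from the peg's inner rear.

Request:
move_arm([
  {"gripper": -1, "xyz": [1, 0, 0], "angular": [0, 0, 0]},
  {"gripper": -1, "xyz": [2, -0.3, 0], "angular": [0, 0, 0]},
  {"gripper": -1, "xyz": [2, -1.3, 0], "angular": [0, 0, 0]},
  {"gripper": -1, "xyz": [2, -1.3, 0], "angular": [0, 0, 0]},
  {"gripper": -1, "xyz": [2, -1.3, 0], "angular": [0, 0, 0]},
])

```text
clock: 5.4
position: [552.7, 65.3, 45.3]
ee_rot: [-0.67, 0.742, 0.0, -0.0]
contact_force: [0.1, 0.1, -0.8]
gripper_width: -0.2
```

```bash
python3 go.py 17 -40 46;  python3 - <<'E'
from h import *
snap('scene','s4')
E
python3 pegc.py scene s4
```

```text
shift cm [-1.64  2.64 -0.07] target [528.1  84.3  46. ]
turn [0. 0. 0.]
TCP stand [ 43.4 -56.4  45.3] F [ 0.1  0.1 -0.8] w -0.2 t 5.4
73
(array([ 17.27244181, -31.0662142 ,  42.10505517]), array([ 30.64313097, -19.35998069,  71.44401359]), array([ 27.53844656, -24.1875464 ,  59.64002554]))
```

The sign was mine: tool y is stand −x. Redoing it with the sign corrected.

Request:
move_arm([
  {"gripper": -1, "xyz": [0.2, 1.5, 0], "angular": [0, 0, 0]},
  {"gripper": -1, "xyz": [0.2, 2.6, 0], "angular": [0, 0, 0]},
  {"gripper": -1, "xyz": [0.0, 2.7, 0], "angular": [0, 0, 0]},
  {"gripper": -1, "xyz": [-0.8, 2.7, 0], "angular": [0, 0, 0]},
  {"gripper": -1, "xyz": [-1.3, 2.7, 0], "angular": [0, 0, 0]},
  {"gripper": -1, "xyz": [-1.65, 2.65, 0], "angular": [0, 0, 0]},
  {"gripper": -1, "xyz": [-1.85, 2.4, 0], "angular": [0, 0, 0]},
  {"gripper": -1, "xyz": [-2.05, 2.2, 0], "angular": [0, 0, 0]},
])

```text
clock: 6.45
position: [534.5, 85.3, 45.7]
ee_rot: [-0.67, 0.742, -0.002, -0.001]
contact_force: [6.7, -12.5, -1.2]
gripper_width: -0.1
```

```bash
python3 go.py 33 -17 46;  python3 - <<'E'
from h import *
snap('scene','s5')
E
python3 pegc.py scene s5
```

```text
shift cm [-2.14 -0.97 -0.03] target [546.4 105.6  46. ]
turn [-0.002 -0.003 -0.001]
TCP stand [ 23.3 -38.4  45.7] F [  6.7 -12.5  -1.2] w -0.1 t 6.45
127
(array([ 16.9552042 , -41.24122601,  42.19020512]), array([ 37.89242526, -14.05760878,  74.15237139]), array([ 32.18027248, -23.48704373,  62.18368288]))
```

Request:
move_arm([
  {"gripper": -1, "xyz": [-0.2, -0.2, 0], "angular": [0, 0, 0]},
  {"gripper": -1, "xyz": [-0.4, -0.4, 0], "angular": [0, 0, 0]},
  {"gripper": -1, "xyz": [-0.65, -0.55, 0], "angular": [0, 0, 0]},
  {"gripper": -1, "xyz": [-0.9, -0.7, 0], "angular": [0, 0, 0]},
  {"gripper": -1, "xyz": [-1.15, -0.85, 0], "angular": [0, 0, 0]},
])

```text
clock: 7.12
position: [544.2, 97.7, 45.9]
ee_rot: [-0.67, 0.742, -0.001, 0.001]
contact_force: [3.8, -4.3, 0.9]
gripper_width: 0.2
```

```bash
python3 go.py 33 -17 46;  python3 - <<'E'
from h import *
snap('scene','s6')
E
python3 pegc.py scene s6
```

```text
shift cm [-0.81 -0.13 -0.01] target [546.4 105.6  46. ]
turn [-0.002 -0.    -0.   ]
TCP stand [ 31.7 -25.1  45.9] F [ 3.8 -4.3  0.9] w 0.2 t 7.125
142
(array([ 23.73927668, -29.60764026,  42.05959416]), array([46.41274781, -0.34829843, 74.87403371]), array([ 39.09214113, -10.84327727,  62.17855945]))
```

Request:
move_arm([
  {"gripper": -1, "xyz": [-0.25, -0.1, 0], "angular": [0, 0, 0]},
  {"gripper": -1, "xyz": [-0.5, -0.15, 0], "angular": [0, 0, 0]},
  {"gripper": -1, "xyz": [-0.75, -0.2, 0], "angular": [0, 0, 0]},
  {"gripper": -1, "xyz": [-0.75, -0.2, 0], "angular": [0, 0, 0]},
])

```text
clock: 7.68
position: [545.0, 105.9, 45.3]
ee_rot: [-0.67, 0.742, 0.0, -0.0]
contact_force: [-0.1, 0.2, -0.5]
gripper_width: 0.2
```

```bash
python3 go.py 33 -17 46;  python3 - <<'E'
from h import *
a,_=snap('scene','s7');cv2.imwrite('pics/c7.png',cv2.resize(a[255:335,380:480],(800,640)[:1]+(600,),interpolation=cv2.INTER_CUBIC))
p=np.load('p.npy')
for x,y,z in((12,-43,34),(12,43,34),(-12,-43,34),(-12,43,34),(36,0,68)): print((x,y),((pix('scene',loc(p,(x,y,z)))-[380,255])*[8,7.5]).round())
E
python3 pegc.py scene s7
```

```text
shift cm [ 0.02 -0.14 -0.07] target [546.4 105.6  46. ]
turn [ 0.001  0.    -0.   ]
TCP stand [ 31.6 -16.8  45.3] F [-0.1  0.2 -0.5] w 0.2 t 7.675
(12, -43) [228. 283.]
(12, 43) [505. 411.]
(-12, -43) [274. 244.]
(-12, 43) [549. 369.]
(36, 0) [331. 293.]
165
(array([ 24.36862396, -27.14631399,  42.61804739]), array([46.69364444,  8.35364358, 74.77090426]), array([40.82797804, -5.32013328, 62.12122748]))
```

View pics/c7.png

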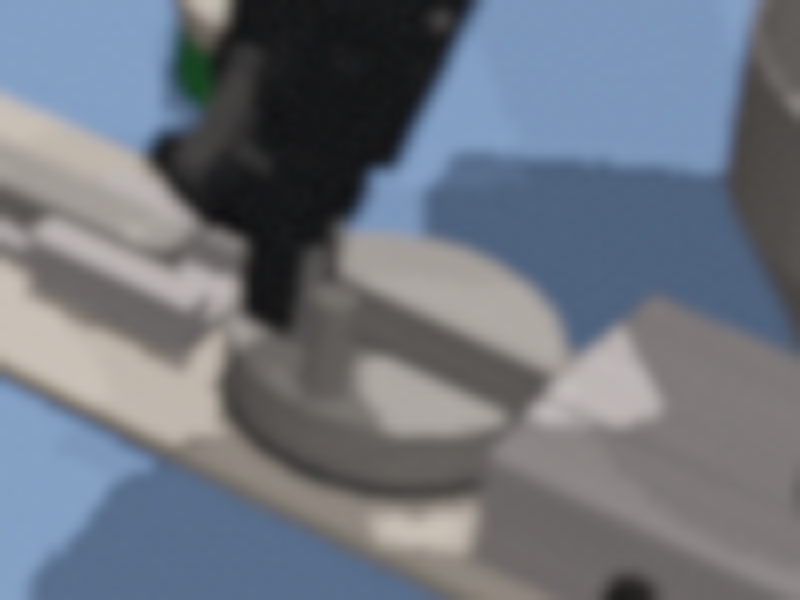

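The peg top is at (335,290) against a predicted (331,293) for a=0. The slot's far edge runs (340,280)→(550,375), parallel to the predicted (274,244)→(549,369), so the disc is in line. Retreating behind the bar.

Request:
move_arm([
  {"gripper": -1, "xyz": [1.0, 0.2, -1], "angular": [0, 0, 0]},
  {"gripper": -1, "xyz": [1.5, 0.4, -6], "angular": [0, 0, 0]},
  {"gripper": -1, "xyz": [6, 1, -7], "angular": [0, 0, 0]},
  {"gripper": -1, "xyz": [12, 2, -7], "angular": [0, 0, 0]},
  {"gripper": -1, "xyz": [18, 3, -7], "angular": [0, 0, 0]},
  {"gripper": -1, "xyz": [24, 3.2, -7], "angular": [0, 0, 0]},
  {"gripper": -1, "xyz": [25.3, 3.2, -7], "angular": [0, 0, 0]},
  {"gripper": -1, "xyz": [25.3, 3.2, -7], "angular": [0, 0, 0]},
  {"gripper": -1, "xyz": [25.3, 3.2, -7], "angular": [0, 0, 0]},
])

```text
clock: 8.85
position: [487.9, -142.1, 115.6]
ee_rot: [-0.671, 0.742, -0.0, 0.0]
contact_force: [0.1, 0.3, 0.4]
gripper_width: -0.1
```

```bash
python3 go.py 0 -270 26;  python3 - <<'E'
from h import *
a,_=snap('scene','s8');b,_=snap('top','t8')
cv2.imwrite('pics/c8.png',np.hstack([cv2.resize(a[235:335,310:480],(0,0),fx=2.9,fy=5,interpolation=cv2.INTER_CUBIC)[:500],cv2.resize(b[215:275,200:260],(300,500),interpolation=cv2.INTER_CUBIC)])[:, :800])
E
python3 pegc.py scene s8;python3 pegc.py top t8
```

```text
shift cm [0.07 0.   8.96] target [ 487.8 -142.8   26. ]
turn [-0.     0.     0.001]
TCP stand [   0.  -269.4  115.6] F [0.1 0.3 0.4] w -0.1 t 8.85
77
(array([31.59824267, -4.41676049, 42.10483443]), array([45.68206863,  7.62108556, 70.05899832]), array([40.47536747,  3.52196921, 58.89456645]))
4
[[-40.0, 10.0, 44.0], [-24.0, 22.0, 42.0], [2.0, 48.0, 44.0], [8.0, 48.0, 50.0]]
```

View pics/c8.png

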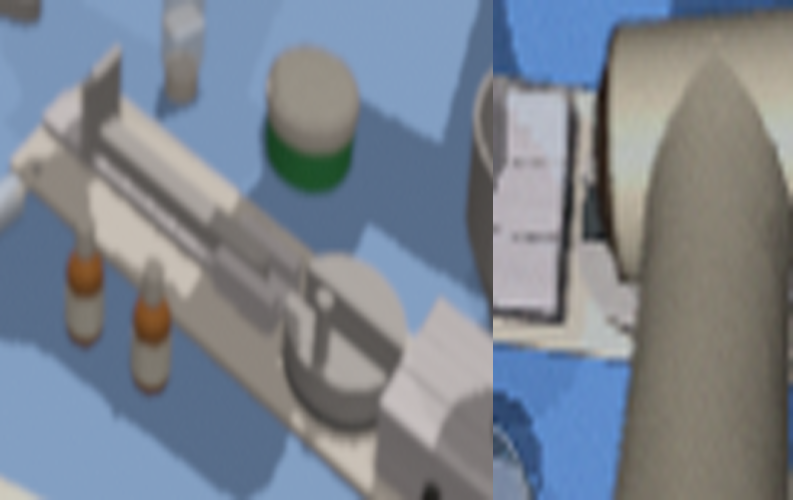

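Slot and bar look in line in the left panel (bar at (190,210), slot from (300,270) to (400,350)). The peg measures y≈+1.5 mm, i.e. about −0.04 rad, which is within the clearance. Descending behind the plate.

Request:
move_arm([
  {"gripper": -1, "xyz": [0, 0, 4], "angular": [0, 0, 0]},
  {"gripper": -1, "xyz": [0, 0, 7.5], "angular": [0, 0, 0]},
  {"gripper": -1, "xyz": [0, 0, 9], "angular": [0, 0, 0]},
  {"gripper": -1, "xyz": [0, 0, 9], "angular": [0, 0, 0]},
  {"gripper": -1, "xyz": [-0.7, 0, 9], "angular": [0, 0, 0]},
  {"gripper": -1, "xyz": [-1.2, 0, 9], "angular": [0, 0, 0]},
  {"gripper": -1, "xyz": [-1.7, 0, 9], "angular": [0, 0, 0]},
  {"gripper": -1, "xyz": [-2.2, 0, 9], "angular": [0, 0, 0]},
  {"gripper": -1, "xyz": [-2.7, 0, 9], "angular": [0, 0, 0]},
])

```text
clock: 10.07
position: [490.7, -116.6, 26.2]
ee_rot: [-0.67, 0.742, -0.001, -0.0]
contact_force: [-0.4, -5.1, 4.3]
gripper_width: -0.2
```

```bash
python3 go.py 0 -124 26
```

```text
shift cm [-1.197e+01  2.000e-02  1.000e-02] target [502.7   2.5  26. ]
turn [-0.001 -0.001  0.   ]
TCP stand [ 2.000e-01 -2.437e+02  2.620e+01] F [-0.4 -5.1  4.3] w -0.2 t 10.075
```

Request:
move_arm([
  {"gripper": -1, "xyz": [-0.4, 0, 0], "angular": [0, 0, 0]},
  {"gripper": -1, "xyz": [-0.8, 0, 0], "angular": [0, 0, 0]},
  {"gripper": -1, "xyz": [-1.2, 0, 0], "angular": [0, 0, 0]},
  {"gripper": -1, "xyz": [-1.6, 0, 0], "angular": [0, 0, 0]},
  {"gripper": -1, "xyz": [-2.0, 0, 0], "angular": [0, 0, 0]},
  {"gripper": -1, "xyz": [-2.4, 0, 0], "angular": [0, 0, 0]},
  {"gripper": -1, "xyz": [-2.8, 0, 0], "angular": [0, 0, 0]},
  {"gripper": -1, "xyz": [-3.2, 0, 0], "angular": [0, 0, 0]},
  {"gripper": -1, "xyz": [-3.6, 0, 0], "angular": [0, 0, 0]},
])

```text
clock: 11.2
position: [494.2, -81.1, 26.2]
ee_rot: [-0.67, 0.742, -0.0, -0.0]
contact_force: [-1.0, -6.4, 4.6]
gripper_width: 0.5
```

```bash
python3 go.py 0 -124 26
```

```text
shift cm [-8.4   0.01  0.01] target [502.7   2.5  26. ]
turn [-0.    -0.001 -0.   ]
TCP stand [   0.  -208.    26.2] F [-1.  -6.4  4.6] w 0.5 t 11.2
```

The force is steady at about 6 N and the nose is about 20 mm into the slot. Continuing.

Request:
move_arm([
  {"gripper": -1, "xyz": [-0.5, 0, 0], "angular": [0, 0, 0]},
  {"gripper": -1, "xyz": [-1.0, 0, 0], "angular": [0, 0, 0]},
  {"gripper": -1, "xyz": [-1.5, 0, 0], "angular": [0, 0, 0]},
  {"gripper": -1, "xyz": [-2.0, 0, 0], "angular": [0, 0, 0]},
  {"gripper": -1, "xyz": [-2.5, 0, 0], "angular": [0, 0, 0]},
  {"gripper": -1, "xyz": [-3.0, 0, 0], "angular": [0, 0, 0]},
  {"gripper": -1, "xyz": [-3.5, 0, 0], "angular": [0, 0, 0]},
  {"gripper": -1, "xyz": [-4.0, 0, 0], "angular": [0, 0, 0]},
  {"gripper": -1, "xyz": [-4.5, 0, 0], "angular": [0, 0, 0]},
])

```text
clock: 12.32
position: [498.5, -36.4, 26.2]
ee_rot: [-0.67, 0.742, -0.0, -0.001]
contact_force: [0.1, -7.2, 5.6]
gripper_width: 0.1
```

```bash
python3 go.py 0 -124 26
```

```text
shift cm [-3.91 -0.02  0.01] target [502.7   2.5  26. ]
turn [ 0.    -0.001 -0.   ]
TCP stand [  -0.2 -163.1   26.2] F [ 0.1 -7.2  5.6] w 0.1 t 12.325
```

Request:
move_arm([
  {"gripper": -1, "xyz": [-0.5, 0, 0], "angular": [0, 0, 0]},
  {"gripper": -1, "xyz": [-1.0, 0, 0], "angular": [0, 0, 0]},
  {"gripper": -1, "xyz": [-1.5, 0, 0], "angular": [0, 0, 0]},
  {"gripper": -1, "xyz": [-2.0, 0, 0], "angular": [0, 0, 0]},
  {"gripper": -1, "xyz": [-2.5, 0, 0], "angular": [0, 0, 0]},
  {"gripper": -1, "xyz": [-3.0, 0, 0], "angular": [0, 0, 0]},
  {"gripper": -1, "xyz": [-3.3, 0, 0], "angular": [0, 0, 0]},
  {"gripper": -1, "xyz": [-3.6, 0, 0], "angular": [0, 0, 0]},
])

```text
clock: 13.32
position: [501.9, -0.8, 26.2]
ee_rot: [-0.67, 0.742, -0.0, -0.001]
contact_force: [-0.7, -7.5, 5.2]
gripper_width: 0.4
```

```bash
python3 go.py 0 -124 26
```

```text
shift cm [-0.34 -0.04  0.02] target [502.7   2.5  26. ]
turn [ 0.001 -0.002 -0.   ]
TCP stand [  -0.4 -127.4   26.2] F [-0.7 -7.5  5.2] w 0.4 t 13.325
```

Request:
move_arm([
  {"gripper": -1, "xyz": [-0.2, 0, 0], "angular": [0, 0, 0]},
  {"gripper": -1, "xyz": [-0.4, 0, 0], "angular": [0, 0, 0]},
  {"gripper": -1, "xyz": [-0.5, 0, 0], "angular": [0, 0, 0]},
])

```text
clock: 13.7
position: [502.3, 3.6, 26.3]
ee_rot: [-0.67, 0.742, -0.0, -0.001]
contact_force: [1.1, -13.2, 6.4]
gripper_width: -0.3
```

```bash
python3 go.py 0 -124 26
```

```text
shift cm [ 0.1  -0.04  0.03] target [502.7   2.5  26. ]
turn [ 0.001 -0.002 -0.   ]
TCP stand [  -0.4 -123.    26.3] F [  1.1 -13.2   6.4] w -0.3 t 13.7
```

Request:
move_arm([
  {"gripper": -1, "xyz": [-0.1, 0, 0], "angular": [0, 0, 0]},
  {"gripper": -1, "xyz": [-0.2, 0, 0], "angular": [0, 0, 0]},
  {"gripper": -1, "xyz": [-0.2, 0, 0], "angular": [0, 0, 0]},
])

```text
clock: 14.08
position: [502.1, 3.7, 26.3]
ee_rot: [-0.67, 0.742, -0.001, -0.002]
contact_force: [1.1, -18.7, 6.5]
gripper_width: -0.1
```

```bash
python3 go.py 0 -124 26
```

```text
shift cm [ 0.12 -0.06  0.03] target [502.7   2.5  26. ]
turn [ 0.002 -0.005 -0.001]
TCP stand [  -0.6 -122.8   26.3] F [  1.1 -18.7   6.5] w -0.1 t 14.075
```

Hard stop: the force rose from 13 to 19 N with only about 0.2 mm of motion, at TCP y≈−123 (expected −124). Backing straight off, lifting and moving away for a final look.

Request:
move_arm([
  {"gripper": -1, "xyz": [0.5, 0, 0], "angular": [0, 0, 0]},
  {"gripper": -1, "xyz": [2, 0, 0], "angular": [0, 0, 0]},
  {"gripper": -1, "xyz": [4, 0, 0], "angular": [0, 0, 0]},
  {"gripper": -1, "xyz": [5, 0, -4], "angular": [0, 0, 0]},
  {"gripper": -1, "xyz": [7, 0, -9], "angular": [0, 0, 0]},
  {"gripper": -1, "xyz": [12, 0, -13], "angular": [0, 0, 0]},
  {"gripper": -1, "xyz": [18, 0, -15], "angular": [0, 0, 0]},
  {"gripper": -1, "xyz": [24, 0, -16], "angular": [0, 0, 0]},
  {"gripper": -1, "xyz": [30, 0, -16], "angular": [0, 0, 0]},
  {"gripper": -1, "xyz": [36, 0, -16], "angular": [0, 0, 0]},
])

```text
clock: 15.32
position: [465.9, -352.9, 185.6]
ee_rot: [-0.67, 0.742, -0.0, 0.0]
contact_force: [2.1, 1.3, -0.2]
gripper_width: 0.4
```

```bash
python3 - <<'E'
from h import *
a,_=snap('scene','s9');b,_=snap('top','t9')
cv2.imwrite('pics/c9.png',np.vstack([cv2.resize(a[225:350,310:530],(700,398),interpolation=cv2.INTER_CUBIC)[:390],cv2.resize(b[220:275,180:365],(700,208),interpolation=cv2.INTER_CUBIC)]))
print(arm.read_state()['contact_force'])
p=np.load('p.npy')
from cloud import cloud
for n,f in(('scene','s9'),('top','t9')):
    P,m=cloud(n,f);P=P[m];L=np.array([inv(p,w) for w in P[(P[:,2]>36)&(P[:,2]<75)]])
    q=L[(abs(L[:,0])<30)&(L[:,1]>-200)&(L[:,1]<-60)&(L[:,2]>40)];print(n,len(q),q.min(0),q.max(0),np.median(q,0))
E
python3 pegc.py scene s9
```

```text
[-0.5493457   1.22165841 -0.27623284]
scene 154 [ -22.89061024 -112.05354653   40.12499055] [  25.70585789 -101.6999345    65.14483741] [   5.63123782 -104.30634222   56.06929038]
top 50 [ -23.42331121 -114.06289371   40.23602555] [ 22.25796376 -72.07023243  68.3256486 ] [  -1.13143763 -110.26684691   58.21389991]
75
(array([32.10045959, -5.27318991, 42.07229806]), array([45.20184557,  7.80332486, 70.43948886]), array([40.41518711,  3.47045759, 58.84774707]))
```

View pics/c9.png

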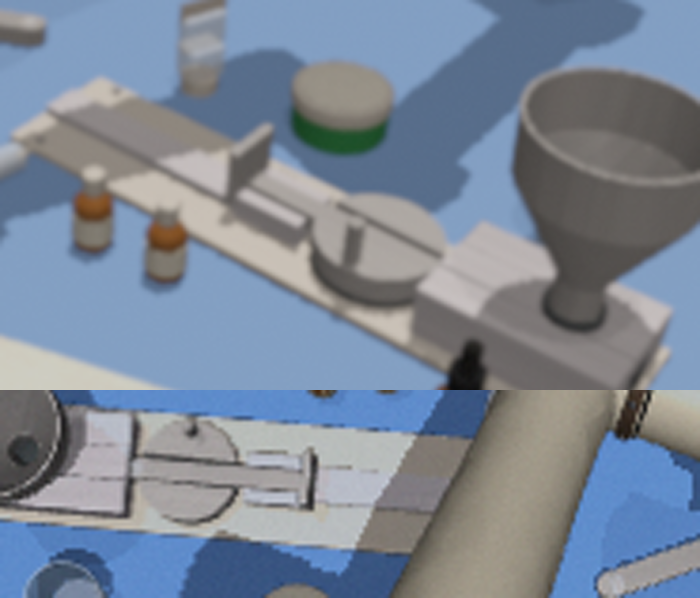

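The bar runs through the slot into the block. Its plate, at (250,155) in the scene panel and (310,478) in the top panel, is against the wall ends, and the bystanders are in place. Plate y shifted 128–129 mm, and the bar's travel matches home.

```bash
python3 -c "
from bench import arm
print(arm.job_done())"
```

```text
the job is handed in; nothing more can be done
None
```

The outlet is locked. I pushed the disc's peg round to a ≈ 0, with the slot in line with the bar. I then pushed the steel bar by its plate through the slot until it stopped against the guide walls, and handed the job in at about 15 s.

**Last checks**
- **Hard stop:** the push force rose from 13 to 19 N with about 0.2 mm of travel. The TCP was at stand y ≈ −123 mm, against −124 expected at home.
- **Plate position:** the depth readings put the plate's outer face at about −112 to −114 mm, against −113 for home.
- **Final pictures:** both views show the bar through the disc and into the block, and the plate at the wall ends. The bottles and the tub and tube beside the stand look unmoved by eye; I did not measure them.
- **Disc angle:** the peg measured about 1 to 1.5 mm past in line (about −0.04 rad), within the slot's clearance, and the bar went through at a steady 5 to 8 N.

**What went wrong:** my first two pushes on the peg missed its middle. The fingertip caught the peg's outer side, reaching about 44 N at the fingertip the first time and 33 N the second. The second miss was a sign error of mine about the tool's y axis. The 44 N came from the fingertip, not from the arm or the gripper's body, so I don't think it breaks the 40 N limit, but I can't confirm that. I backed off both times, and nothing else looked disturbed.

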